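Lock the electrode stand's levelling screw

ROBOT

A 6-joint arm with a two-finger parallel gripper is mounted at the origin on the work surface. World frame = base frame: x ahead of the robot, y to its left, z up, the work surface at z = 0. Lengths are in m, angles in rad, forces in N, time in s.
With the tool pointing down it reaches from about 0.4 to 0.825 m from the base axis. Payload 7 kg.
Tool frame: the origin (TCP) lies on the centre line of the jaws, within the pads' length; the fingertips stand 19 mm ahead of it and the grasp point (between the pads) is the TCP; z points along the fingers, y is the line along which they close (so a half turn about z gives the same grasp; the last joint's range is limited). The gripper opens to 85 mm and grips with 20 to 120 N. Pads are 22 mm wide; open, the fingers measure 114 mm over their backs; the gripper's body (76 mm by 85 mm) begins 54 mm behind the grasp point. The pads swing forward as they close: fully open they stand 13 mm farther back than shut.
Start: joints at [1.56, 0.359, 0.012, 0, -1.224, -0.288], TCP at [0.199, 0.645, 0.25] pointing down, gripper open.
Joint ranges: [-3.07, 3.07], [-1.43, 2.12], [-1.02, 1.25], [-3.03, 1.67], [-3.05, -0], [-3.03, 3.03]. Speed limits (rad/s): [2.39, 2.39, 3.01, 3.14, 3.14, 3.14].

INTERFACE

Orientations are given as a unit quaternion [w, x, y, z].
In Python, from cell import bot gives the robot as it stands.
- The arm moves only by the shell command python3 -m jog 'ROWS' [OPENING]. ROWS is JSON, a list of rows, each a list of 2 entries, a list of its own where there are three numbers: the shift along the tool's x, y, z normalised to -1 to 1, where 1 is 0.1 m, then the turn, a rotation vector about the tool's x, y, z normalised to -1 to 1, where 1 is pi rad. A call has 1 to 5 rows; each row shifts and turns the commanded pose from where the row before left it, along the tool's axes as they then stand; what a row does not reach is not made up. A row lasts 1/12 s, in which the tool goes at most 41.7 mm and 7.16 degrees, less where a joint would pass 70% of its speed; a pose out of reach is approached as far as the arm can. A call with a number of a shift or a turn outside -1 to 1 is refused whole. A call with a gripper value outside its range is refused whole. OPENING is the closure, from -1 (fully open) to 1 (shut), set as the call begins (- or left out, the last holds). The fingers move at their own pace and stop on an object; the grip force is fixed at half the most. Time passes only in rows, so rows that do not move let the fingers close. It gives the time, the measured TCP pose, the force, the opening and the grip force at its end, in the units of the state.
- bot.sense(): the state, without advancing time (a new reading comes with each control period).
- bot.camera(name): name is "side" or "top" or "wrist"; returns the picture (420x560x3 uint8, red, green, blue); there is no depth.
- bot.camera_info(name): a dict with "fovy" (degrees; the focal length in pixels is half the picture's height over the tangent of half this angle, whatever the lens; pixels are square), "cx", "cy" (the principal point, pixels), "R" (3x3) and "t" (3): a world point X has camera coordinates R X + t. Camera axes: x right, y down, z forward; pixel columns grow to the right and rows downward; lengths in m; the calibration is good to about 2 mm. A picture is of the moment at which its call begins: read the wrist's pose just before it. camera_info takes no time and is no camera call; for the wrist camera it gives the pose at the moment of the call.
- bot.sign_off(): hands the job in; it is judged then, once.
The state is a dict: "time": time; "joint_pos": joint angles; "qvel": joint speeds; "effort": joint torques, N m; "ee_pos": TCP position; "orientation": TCP orientation; "contact_force": force on the tool from outside, world axes, zero at the start; "moment": the same for the moment, N m; "grip_width": finger opening in m; "finger_force": force on a finger pad.
Only numpy, scipy, OpenCV 4.12 (cv2) and the standard library are available. Lean on these libraries where they do the work, as an engineer would, in place of code of your own. Each camera call takes 0.05 s, during which the arm holds its last target. There are 200 camera calls.

TASK

Two electrode stands stand on the lab bench; on the one with the winged jam nut the levelling screw has been set but not locked. Turn the winged nut clockwise (seen from above) until it is fully home against the fixed threaded body below it, then let go. Leave the round knurled nut on the other stand as it is.

Things in the scene. Friction and masses are not known exactly. Their poses are not given: they have to be found in the camera images.
- jam_grip (a point): Point on the upright axis of the winged steel jam nut, 10 mm above its underside; 77 mm above the bench when the nut is home, up to 2.6 mm higher before. The nut is a flat-sided bar 78 mm long, 26 mm thick, 21 mm high; at each end a wing 14 mm long rises to 24 mm above this point. x: along the wings, y: across the flats, z: up. A 12 mm screw stands through it, to 100 mm above the bench.
- stand_w: The stand with the winged nut, fixed to the bench, its long way roughly across in front of the robot. Origin: centre of its underside. Cream base 240 (x) by 100 (y) mm, top at z 30 mm. Nut axis at x -80 mm; under the nut, up to z 65 mm, is the dark steel threaded body, 24 mm in diameter (narrower than the nut: fingers may reach down beside it). Steel column at x +85 mm, 220 mm high, its clamp and electrode reach to y -80 mm.
- jam_nut (a joint): Angle of the winged nut, rad: 0 backed off, growing clockwise seen from above, 1.4 home against the threaded body, a hard stop. It sinks 1.9 mm per rad. Friction 0.15 N m; stays where left. Starts 0.95 to 1.35 rad short of home, so one grasp is enough. When home the wings lie along the base's long direction, one pointing straight at the column.
- round_top (a point): Centre of the top of the round knurled steel jam nut (44 mm diameter, 18 mm high, top 83 mm above the bench) on the other, otherwise identical stand (its column too is 165 mm from the nut, 220 mm high). Already tight; to be left alone.
- round_nut (a joint): Angle of the round knurled nut in rad: 0 tight, as it starts; grows as it is unscrewed. To be left at 0.

How it is judged:
At the end, for the whole second after the job is handed in: The winged nut is home against the threaded body (within 0.18 rad, about 10 degrees, of its stop) and at rest; the round nut has not been turned more than 0.2 rad (value of joint jam_nut above 1.22 rad and velocity of joint jam_nut below 0.05 rad/s and value of joint round_nut below 0.2 rad); the robot touches nothing.
It fails at once if the round knurled nut on the other stand is unscrewed by more than 0.2 rad (value of joint round_nut above 0.2 rad).
It also fails if it takes over 32 s, if anything falls off the work surface, if the arm or the gripper's body presses on something with over 40 N, if the wrist force passes 120 N, or if a joint passes its speed limit or range.

## Working session

There is one attempt and no reset: what is moved stays moved. The work goes in short steps, Python scripts to look and compute and a shell command to move; the robot and the scene stay as the last step left them, time stands still between calls to the robot, and variables do not carry over. Pictures are saved under pics/ and viewed, at most 10 in all, crops included, and the job is handed in when it is done.

```bash
mkdir -p pics; python3 - <<'E'
from cell import bot
import cv2
for n in("top","side"):
    cv2.imwrite(f"pics/{n}0.png",bot.camera(n)[:,:,::-1]); i=bot.camera_info(n);print(n,i)
s=bot.sense();print(s["time"],s["ee_pos"],s["orientation"],s["grip_width"])
E
```

```text
top {'fovy': 52.849329080740624, 'cx': 277.24952390329884, 'cy': 210.2436333813317, 'R': array([[ 0.01633696, -0.99985072,  0.0056249 ],
       [-0.9956802 , -0.01678256, -0.09131963],
       [ 0.0914004 , -0.00410872, -0.99580575]]), 't': array([-0.05490978,  0.56976702,  0.81576902])}
side {'fovy': 50.642078294671066, 'cx': 281.6272860299888, 'cy': 208.43723755283182, 'R': array([[-0.99923324, -0.03826866, -0.00827245],
       [-0.02391275,  0.76381307, -0.6449944 ],
       [ 0.03100168, -0.64430203, -0.76414252]]), 't': array([0.55434434, 0.10573394, 0.76509704])}
0.1 [0.19861007 0.64470057 0.24945763] [ 7.35610718e-04  9.88853660e-01 -1.48888872e-01 -4.04745664e-05] 0.08574892967457619
```

View pics/top0.png

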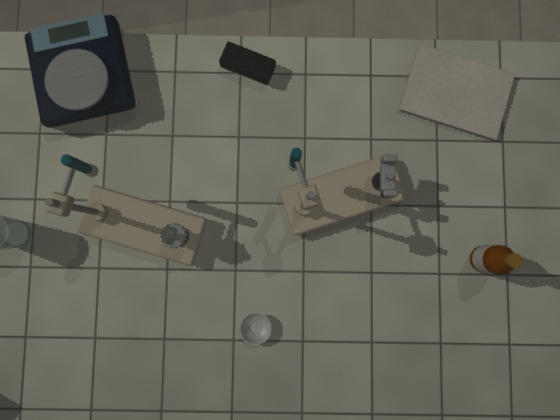

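View pics/side0.png

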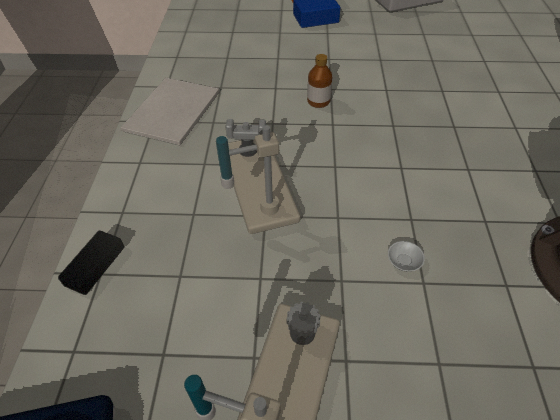

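```bash
cat > h.py <<'E'
from cell import bot
import numpy as np, cv2
def ray(i,u,v,z,h=420):
    f=h/2/np.tan(np.radians(i["fovy"])/2); d=i["R"].T@np.array([(u-i["cx"])/f,(v-i["cy"])/f,1]); c=-i["R"].T@i["t"]
    return c+d*(z-c[2])/d[2]
def proj(i,X):
    p=i["R"]@np.array(X)+i["t"]; f=210/np.tan(np.radians(i["fovy"])/2); return p[:2]/p[2]*f+[i["cx"],i["cy"]]
E
python3 - <<'E'
from h import *
a=cv2.imread("pics/top0.png")[130:250,265:425]; b=cv2.imread("pics/side0.png")[100:220,190:350]
c=np.hstack([cv2.resize(x,(400,300),interpolation=cv2.INTER_CUBIC) for x in(a,b)])
cv2.imwrite("pics/c0.png",np.clip(c*1.5,0,255).astype(np.uint8))
E
```

```text
(no output)
```

View pics/c0.png

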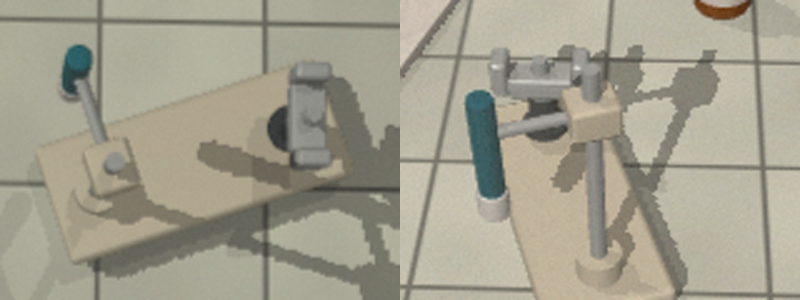

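```bash
python3 - <<'E'
from h import *
i=bot.camera_info("top"); P=lambda x,y,z:ray(i,265+x/2.5,130+y/2.5,z)[:2]
a,b=P(313,71,.103),P(310,158,.103); n=(a+b)/2
L,B,R,T=[P(*q,.03) for q in((38,155),(75,262),(350,172),(295,65))]
e=(L-T)/np.linalg.norm(L-T);e2=(B-R)/np.linalg.norm(B-R); d=(e+e2);d/=np.linalg.norm(d)
c=(L+B+R+T)/4; deg=lambda v:np.degrees(np.arctan2(v[1],v[0]))
print("nut",n,"from base",c-.08*d,"len",np.linalg.norm(a-b)); print("wing ang",deg(a-b),"base ang",deg(d),deg(e),deg(e2), np.linalg.norm(L-T),np.linalg.norm(B-R))
print("col",c+.085*d, "need cw", (deg(a-b)-deg(d)))
s=bot.sense()
from scipy.spatial.transform import Rotation as Ro
q=s["orientation"];print(Ro.from_quat([*q[1:],q[0]]).as_matrix().round(3))
w=bot.camera_info("wrist");print(w, -w["R"].T@w["t"])
E
```

```text
nut [ 0.6302986  -0.24927816] from base [ 0.62943202 -0.24721472] len 0.06442158292527338
wing ang -2.4088687865903315 base ang 109.71958611646926 110.41602554667283 109.0231466862657 0.21923676934714903 0.2308413187390414
col [ 0.57375821 -0.0918911 ] need cw -112.12845490305959
[[ 0.956 -0.294 -0.   ]
 [-0.294 -0.956 -0.001]
 [ 0.     0.001 -1.   ]]
{'fovy': 65.1317751783691, 'cx': 281.28026811871996, 'cy': 207.31202964244343, 'R': array([[-2.93574811e-01, -9.55935699e-01,  8.77587446e-04],
       [-9.11124356e-01,  2.80090470e-01,  3.02327200e-01],
       [-2.89251167e-01,  8.79560593e-02, -9.53203805e-01]]), 't': array([ 0.67387454, -0.03878472,  0.38164208])} [0.27288531 0.62147623 0.37491697]
```

```bash
python3 -m jog '[[[0,0,-0.35],[0,0,0]],[[0,0,-0.35],[0,0,0]],[[0.27,0.29,0],[0,0,0]],[[0.27,0.29,0],[0,0,0]],[[0.27,0.29,0],[0,0,0]]]'
R='[0.27,0.29,0]'
python3 -m jog '[[[0.27,0.29,0],[0,0,0]],[[0.27,0.29,0],[0,0,0]],[[0.27,0.29,0],[0,0,0]],[[0.27,0.29,0],[0,0,0]],[[0.27,0.29,0],[0,0,0]]]'
```

```text
time: 0.52
ee_pos: [0.2506, 0.537, 0.32]
orientation: [0.0, 0.989, -0.148, -0.0]
contact_force: [1.5, 0.4, -0.1]
grip_width: 0.0853
finger_force: 0.0
time: 0.93
ee_pos: [0.3371, 0.3577, 0.3202]
orientation: [0.0, 0.989, -0.149, -0.0]
contact_force: [1.0, -0.1, -0.0]
grip_width: 0.0852
finger_force: 0.0
```

```bash
python3 -m jog '[[[0.27,0.29,0],[0,0,0]],[[0.27,0.29,0],[0,0,0]],[[0.27,0.29,0],[0,0,0]],[[0.27,0.29,0],[0,0,0]],[[0.27,0.29,0],[0,0,0]]]'
python3 -m jog '[[[0.27,0.29,0],[0,0,0]],[[0.27,0.29,0],[0,0,0]],[[0.27,0.29,0],[0,0,0]],[[0.27,0.29,0],[0,0,0]],[[0.27,0.29,0],[0,0,0]]]'
python3 -m jog '[[[0.27,0.29,0],[0,0,0]],[[0.27,0.29,0],[0,0,0]],[[0.27,0.29,0],[0,0,0]],[[0.27,0.29,0],[0,0,0]],[[0.27,0.29,0],[0,0,0]]]'
python3 -m jog '[[[0.27,0.29,0],[0,0,0]],[[0.2,0.2,0],[0,0,-0.027]],[[0,0,0],[0,0,-0.027]],[[0,0,0],[0,0,-0.027]],[[0,0,0],[0,0,0]]]'
python3 - <<'E'
from h import *
s=bot.sense();print(s["ee_pos"],s["joint_pos"])
w=bot.camera_info("wrist");im=bot.camera("wrist")[:,:,::-1]
print(proj(w,[.6303,-.2493,.1]),proj(w,[.6303,-.2493,.103]))
cv2.imwrite("pics/w1.png",np.clip(im*1.4,0,255).astype(np.uint8))
E
```

```text
time: 1.35
ee_pos: [0.4233, 0.1795, 0.3204]
orientation: [-0.0, 0.989, -0.149, 0.0]
contact_force: [2.1, 0.0, 0.5]
grip_width: 0.0853
finger_force: 0.0
time: 1.77
ee_pos: [0.5097, 0.0011, 0.3203]
orientation: [-0.0, 0.989, -0.149, -0.0]
contact_force: [0.5, 1.5, -0.1]
grip_width: 0.0854
finger_force: 0.0
time: 2.18
ee_pos: [0.5962, -0.1772, 0.3199]
orientation: [-0.0, 0.989, -0.149, -0.0]
contact_force: [1.0, 0.7, -0.2]
grip_width: 0.0852
finger_force: 0.0
time: 2.6
ee_pos: [0.6262, -0.2366, 0.319]
orientation: [-0.0, 1.0, -0.021, -0.001]
contact_force: [-0.7, 0.3, 0.0]
grip_width: 0.0852
finger_force: 0.0
[ 0.62618897 -0.23660347  0.31904569] [-7.07887911e-02  3.18948163e-01  1.08884508e-01 -2.28603731e-04
 -1.36267095e+00  1.59970503e+00]
[292.60911755 174.54693183] [292.70071519 175.14106918]
```

View pics/w1.png

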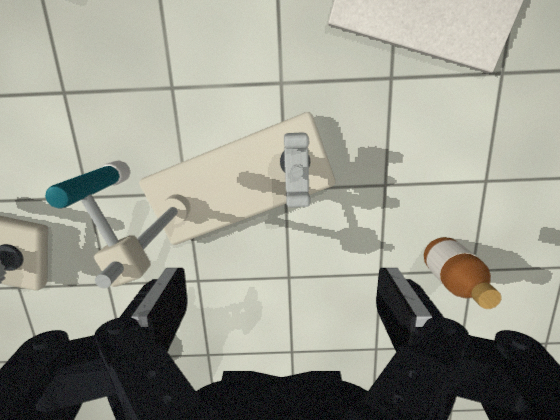

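```bash
python3 - <<'E'
from h import *
from scipy.spatial.transform import Rotation as Ro
w=bot.camera_info("wrist"); s=bot.sense()
a,b,c=[ray(w,*p,z)[:2] for p,z in(((296,141),.103),((297.5,199),.103),((296.5,172),.1))]
n=(a+b)/2;d=a-b;ang=np.degrees(np.arctan2(d[1],d[0]));print(n,c,np.linalg.norm(d),ang)
k,_=0,0
base=[ray(w,*p,.03)[:2] for p in((142,179),(308,113),(174,244),(334,184))]
for u,v in((0,1),(2,3)):
    e=base[u]-base[v];print(np.degrees(np.arctan2(e[1],e[0])),np.linalg.norm(e))
q=s["orientation"];M=Ro.from_quat([*q[1:],q[0]]).as_matrix()
print("tool x az",np.degrees(np.arctan2(M[1,0],M[0,0])),"shift tool",M.T@(np.array([*n,.0795])-s["ee_pos"]))
E
```

```text
[ 0.63473592 -0.25333071] [ 0.63283316 -0.25311695] 0.06195979865408573 -0.3211233583870103
108.50592220369396 0.22720340171771417
108.8229076409637 0.23158395597767012
tool x az -2.655049815699766 shift tool [0.00969937 0.01683582 0.23995434]
```

```bash
python3 -m jog '[[[0.085,0.165,0.3],[0,0,-0.004]],[[0,0,0.4],[0,0,0]],[[0,0,0.4],[0,0,0]],[[0,0,0.4],[0,0,0]],[[0,0,0],[0,0,0]]]'
python3 - <<'E'
from h import *
s=bot.sense();print(s["ee_pos"])
w=bot.camera_info("wrist");im=bot.camera("wrist")[:,:,::-1]
print(proj(w,[.633,-.2525,.1]))
cv2.imwrite("pics/w2.png",np.clip(im*1.4,0,255).astype(np.uint8))
E
```

```text
time: 3.07
ee_pos: [0.6294, -0.2509, 0.1616]
orientation: [-0.002, 1.0, -0.018, -0.006]
contact_force: [-1.4, 0.1, -2.4]
grip_width: 0.0857
finger_force: 0.0
[ 0.62935518 -0.25085632  0.16155956]
[283.25057748 229.03896753]
```

View pics/w2.png

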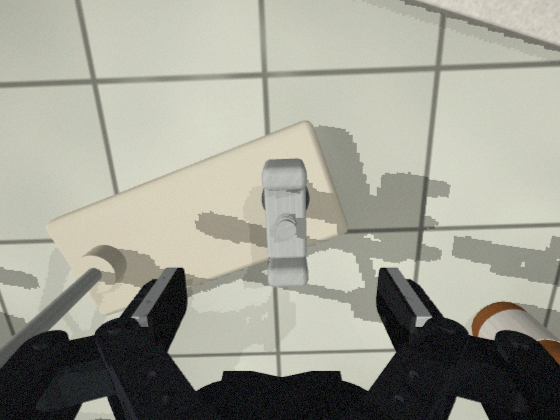

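```bash
python3 - <<'E'
from h import *
from scipy.spatial.transform import Rotation as Ro
w=bot.camera_info("wrist"); s=bot.sense()
a,b,c=[ray(w,*p,z)[:2] for p,z in(((284.5,171),.103),((288.5,267),.103),((286.5,221),.1))]
n=(a+b)/2;d=a-b;print(n,c,np.linalg.norm(d),np.degrees(np.arctan2(d[1],d[0])))
q=s["orientation"];M=Ro.from_quat([*q[1:],q[0]]).as_matrix()
print(s["ee_pos"],"tool x az",np.degrees(np.arctan2(M[1,0],M[0,0])),"shift",M.T@(np.array([*c,.0795])-s["ee_pos"]))
E
```

```text
[ 0.63965251 -0.25573363] [ 0.63873844 -0.25568986] 0.06242451607914527 0.6347438632930666
[ 0.6314466  -0.25176104  0.16634594] tool x az -1.9427641183453583 shift [0.00815615 0.00378715 0.08677533]
```

```bash
python3 -m jog '[[[0.04,0.02,0.0],[0,0,-0.008]],[[0,0,0],[0,0,0]],[[0,0,0],[0,0,0]]]'
python3 - <<'E'
from h import *
w=bot.camera_info("wrist");im=bot.camera("wrist")[:,:,::-1]
np.savez("w3.npz",**w)
cv2.imwrite("pics/w3.png",cv2.resize(np.clip(im[140:300,210:370]*1.4,0,255).astype(np.uint8),(560,560),interpolation=cv2.INTER_CUBIC))
E
```

```text
time: 3.37
ee_pos: [0.6395, -0.255, 0.1735]
orientation: [0.001, 1.0, -0.004, 0.002]
contact_force: [-0.7, 0.2, 0.5]
grip_width: 0.0853
finger_force: 0.0
```

View pics/w3.png

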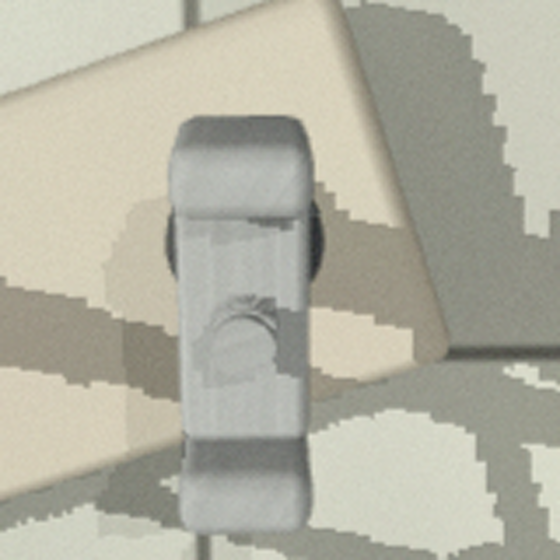

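```bash
python3 - <<'E'
from h import *
from scipy.spatial.transform import Rotation as Ro
w=dict(np.load("w3.npz")); s=bot.sense()
a,b,c=[ray(w,*p,z)[:2] for p,z in(((278.9,192),.1035),((280.6,283.7),.1035),((280,238.6),.1))]
n=(a+b)/2;d=a-b;print(n,c,np.linalg.norm(d),np.degrees(np.arctan2(d[1],d[0])))
q=s["orientation"];M=Ro.from_quat([*q[1:],q[0]]).as_matrix()
for p in(n,c):print(s["ee_pos"],"tool x az",np.degrees(np.arctan2(M[1,0],M[0,0])),"shift",M.T@(np.array([*p,.0795])-s["ee_pos"]))
E
```

```text
[ 0.63349561 -0.25455538] [ 0.63293367 -0.25467707] 0.06370113178183956 0.5251343803448408
[ 0.63916616 -0.25485573  0.1730769 ] tool x az -0.4363468018094741 shift [-0.00600616 -0.00032452  0.09355588]
[ 0.63916616 -0.25485573  0.1730769 ] tool x az -0.4363468018094741 shift [-0.00656715 -0.00019855  0.09355397]
```

```bash
python3 -m jog '[[[-0.06,0,0.25],[0,0,-0.005]],[[0,0,0.25],[0,0,0]],[[0,0,0.25],[0,0,0]],[[0,0,0.19],[0,0,0]],[[0,0,0],[0,0,0]]]'
python3 -m jog '[[[0,0,0],[0,0,0]],[[0,0,0],[0,0,0]],[[0,0,0],[0,0,0]]]'
```

```text
time: 3.83
ee_pos: [0.63, -0.2542, 0.0734]
orientation: [-0.001, 1.0, 0.004, -0.002]
contact_force: [-1.2, 0.3, -1.0]
grip_width: 0.0853
finger_force: 0.0
time: 4.08
ee_pos: [0.6334, -0.255, 0.0787]
orientation: [0.0, 1.0, 0.005, 0.002]
contact_force: [0.2, -0.3, -0.5]
grip_width: 0.0856
finger_force: 0.0
```

Positioned; close.

```bash
python3 -m jog '[[[0,0,0],[0,0,0]],[[0,0,0],[0,0,0]],[[0,0,0],[0,0,0]],[[0,0,0],[0,0,0]],[[0,0,0],[0,0,0]]]' 1
python3 -m jog '[[[0,0,0],[0,0,0]],[[0,0,0],[0,0,0]],[[0,0,0],[0,0,0]],[[0,0,0],[0,0,0]],[[0,0,0],[0,0,0]]]'
```

```text
time: 4.5
ee_pos: [0.632, -0.2543, 0.0765]
orientation: [-0.0, 1.0, 0.004, 0.0]
contact_force: [-2.2, 34.7, 12.7]
grip_width: 0.0255
finger_force: 23.0
time: 4.92
ee_pos: [0.6321, -0.2538, 0.0768]
orientation: [-0.0, 1.0, 0.005, 0.0]
contact_force: [-0.9, 6.7, 5.5]
grip_width: 0.0246
finger_force: 60.9
```

```bash
cat > m.py <<'E'
from h import *
from scipy.spatial.transform import Rotation as Ro
s=bot.sense();q=s["orientation"];M=Ro.from_quat([*q[1:],q[0]]).as_matrix()
print("az",np.degrees(np.arctan2(M[1,0],M[0,0])).round(1),"M",np.round(s["moment"],2),"F",np.round(s["contact_force"],1),np.round(s["effort"][5],2),np.round(s["joint_pos"],2))
E
python3 m.py
for k in 1 2; do python3 -m jog '[[[0,0,0.001],[0,0,0.02]],[[0,0,0.001],[0,0,0.02]],[[0,0,0.001],[0,0,0.02]],[[0,0,0.001],[0,0,0.02]],[[0,0,0.001],[0,0,0.02]]]'; python3 m.py; done
```

```text
az 0.5 M [ 2.15  0.65 -0.11] F [-0.9  6.7  5.5] 0.13 [-0.1   0.51 -0.17 -0.   -0.89  1.68]
time: 5.33
ee_pos: [0.6321, -0.2535, 0.0763]
orientation: [-0.001, 0.988, -0.153, -0.0]
contact_force: [-2.0, 8.2, 4.7]
grip_width: 0.0251
finger_force: 60.8
az -17.6 M [2.69 0.63 0.17] F [-2.   8.2  4.7] 1.08 [-0.1   0.51 -0.17 -0.   -0.89  1.36]
time: 5.75
ee_pos: [0.6322, -0.2532, 0.0757]
orientation: [-0.001, 0.952, -0.306, -0.0]
contact_force: [-0.3, 7.8, 5.3]
grip_width: 0.0253
finger_force: 60.7
az -35.6 M [3.08 0.48 0.13] F [-0.3  7.8  5.3] 1.08 [-0.1   0.51 -0.17 -0.   -0.89  1.05]
```

```bash
python3 -m jog '[[[0,0,0.001],[0,0,0.02]],[[0,0,0.001],[0,0,0.02]],[[0,0,0.001],[0,0,0.02]],[[0,0,0.001],[0,0,0.02]],[[0,0,0.001],[0,0,0.02]]]'; python3 m.py
python3 -m jog '[[[0,0,0.001],[0,0,0.02]],[[0,0,0.001],[0,0,0.02]],[[0,0,0.001],[0,0,0.02]],[[0,0,0.001],[0,0,0.01]],[[0,0,0.001],[0,0,0]]]'; python3 m.py
```

```text
time: 6.17
ee_pos: [0.6324, -0.2529, 0.0751]
orientation: [-0.001, 0.893, -0.451, -0.0]
contact_force: [-0.9, 9.5, 4.7]
grip_width: 0.0253
finger_force: 60.7
az -53.6 M [3.48 0.2  0.21] F [-0.9  9.5  4.7] 1.08 [-0.1   0.51 -0.17 -0.   -0.89  0.73]
time: 6.58
ee_pos: [0.6326, -0.2529, 0.0747]
orientation: [-0.001, 0.838, -0.546, -0.0]
contact_force: [-0.1, 10.7, 5.1]
grip_width: 0.0252
finger_force: 60.9
az -66.2 M [ 3.67  0.19 -0.01] F [-0.1 10.7  5.1] -0.67 [-0.1   0.51 -0.17 -0.   -0.88  0.51]
```

Approaching home (about -71°); small turns until the moment rises.

```bash
python3 -m jog '[[[0,0,0],[0,0,0.01]],[[0,0,0],[0,0,0.01]],[[0,0,0],[0,0,0]]]'; python3 m.py
python3 -m jog '[[[0,0,0],[0,0,0.01]],[[0,0,0],[0,0,0.01]],[[0,0,0],[0,0,0]]]'; python3 m.py
```

```text
time: 6.83
ee_pos: [0.6326, -0.2528, 0.0746]
orientation: [-0.001, 0.82, -0.572, -0.0]
contact_force: [0.9, 9.7, 4.4]
grip_width: 0.025
finger_force: 60.8
az -69.7 M [3.55 0.05 0.01] F [0.9 9.7 4.4] -0.58 [-0.1   0.51 -0.17 -0.   -0.88  0.45]
time: 7.08
ee_pos: [0.6327, -0.2528, 0.0746]
orientation: [-0.001, 0.802, -0.597, -0.0]
contact_force: [0.3, 10.1, 3.5]
grip_width: 0.0251
finger_force: 60.8
az -73.3 M [ 3.58 -0.04  0.86] F [ 0.3 10.1  3.5] -1.44 [-0.1   0.51 -0.17 -0.   -0.88  0.39]
```

```bash
python3 -m jog '[[[0,0,0],[0,0,0.01]],[[0,0,0],[0,0,0.01]],[[0,0,0],[0,0,0]]]'; python3 m.py
```

```text
time: 7.33
ee_pos: [0.6328, -0.253, 0.0746]
orientation: [-0.0, 0.784, -0.621, -0.0]
contact_force: [1.0, 8.5, 1.9]
grip_width: 0.0247
finger_force: 67.1
az -76.8 M [ 3.19 -0.08  1.79] F [1.  8.5 1.9] -2.29 [-0.1   0.51 -0.17 -0.   -0.88  0.33]
```

```bash
python3 -m jog '[[[0,0,0],[0,0,0]],[[0,0,0],[0,0,0]],[[0,0,0],[0,0,0]],[[0,0,0],[0,0,0]],[[0,0,0],[0,0,0]]]' -1
python3 -m jog '[[[0,0,0],[0,0,0]],[[0,0,-0.15],[0,0,0]],[[0,0,-0.3],[0,0,0]],[[0,0,-0.3],[0,0,0]],[[0,0,-0.3],[0,0,0]]]'
python3 -m jog '[[[0,0,-0.3],[0,0,0]],[[0,0,-0.3],[0,0,0]],[[0,0,-0.3],[0,0,0]],[[0,0,0],[0,0,0]],[[0,0,0],[0,0,0]]]'
python3 -m jog '[[[0,0,0],[0,0,0]],[[0,0,0],[0,0,0]]]'
python3 - <<'E'
from h import *
cv2.imwrite("pics/w4.png",np.clip(bot.camera("wrist")[:,:,::-1]*1.4,0,255).astype(np.uint8))
E
```

```text
time: 7.75
ee_pos: [0.6318, -0.2551, 0.0742]
orientation: [0.0, 0.783, -0.622, -0.0]
contact_force: [0.2, -0.1, -0.3]
grip_width: 0.0835
finger_force: 0.0
time: 8.17
ee_pos: [0.6316, -0.255, 0.1802]
orientation: [0.0, 0.783, -0.622, -0.0]
contact_force: [0.8, 0.7, 0.2]
grip_width: 0.0854
finger_force: 0.0
time: 8.58
ee_pos: [0.6328, -0.2551, 0.2719]
orientation: [-0.001, 0.783, -0.622, 0.002]
contact_force: [-0.1, 0.7, -0.6]
grip_width: 0.0853
finger_force: 0.0
time: 8.75
ee_pos: [0.6314, -0.2547, 0.268]
orientation: [0.0, 0.783, -0.622, -0.001]
contact_force: [-1.0, 0.0, -0.7]
grip_width: 0.0854
finger_force: 0.0
```

View pics/w4.png

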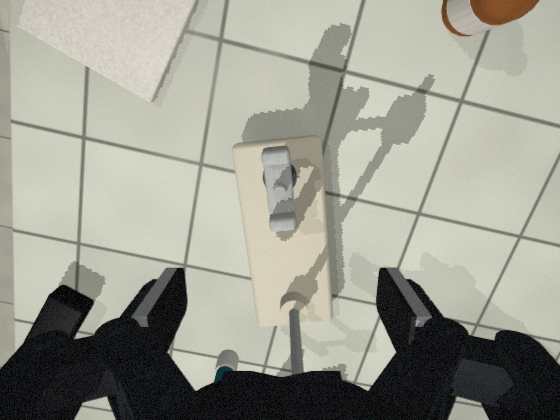

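The picture shows the wings, from (276,155) to (283,222), parallel to the base's long edges and in line with the column foot at (292,303). The nut is home and the gripper is clear of it.

```bash
python3 -c "
from cell import bot
print(bot.sign_off())"
```

```text
the job is handed in; nothing more can be done
None
```

The winged nut was turned clockwise about 71° until the turning moment rose sharply at its stop, then released; the gripper lifted clear, the round nut was never approached, and the job was handed in at about 9 s (no verdict was returned).

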